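# Uncap the gear drive and hold its bearing plate over the threaded holes

## Task

Lift the loose cap off the gear drive's shaft and set it gently upright into the large round socket of the holder block, letting go of it there. Then pick up the bearing plate by its hub and finish still holding it, level and motionless, about 15 mm above the drive's top face and touching nothing but the gripper, with its four corner holes straight above the drive's four threaded holes (either way round) so that each thread is seen whole through its hole. Do not drop the cap or the plate, and leave everything else on the table where it is.

Things in the scene. Friction and masses are not known exactly. Their poses are not given: they have to be found in the camera images.
- drive: gear drive bolted down: aluminium box 100 (its x) x 70 (its y) mm on a thin 124 x 94 mm dark foot plate, with a black 42 mm square motor out of its +x end (to 90 mm from the centre, 48 mm high). Origin: centre of its underside on the table, z up. Its flat top face is 50 mm above the origin; a steel stub shaft 8 mm thick stands 14 mm up from the middle of that face. Never moves during the job.
- drive_top (a point): centre of the drive's top face, 50 mm above the table, same axes as the drive
- cap: loose grey plastic cap standing over the drive's shaft, resting on the top face with much play: round, 28 mm across, 40 mm high, closed flat top, open hollow underside (20 mm bore, 34 mm deep). Origin: centre of its underside, z up. 30 to 55 g.
- holder: grey plastic holder block fixed to the table, 94 (x) x 60 (y) x 26 mm high, with one large round socket (37 mm wide, 14 mm deep, the cap fits upright with play) and two small 11 mm holes at its +x end. Origin: centre of its underside.
- socket (a point): centre of the socket's floor, 12 mm above the table and 14 mm below the holder's top; it lies 18 mm from the holder's centre towards its -x end. A cap stood in the socket has its underside here.
- plate: aluminium bearing plate lying flat on the table, hub up: 100 (x) x 70 (y) x 6 mm with a 12 mm round hole near each corner; in its middle a hub stands 30 mm up from the plate (top 36 mm above the underside), with two flat sides facing +y and -y, 34 mm apart and 26 mm long, to grip it by (closing along the plate's y); a 20 mm bore goes right through hub and plate. Origin: centre of the underside, z up. 150 to 310 g.
- hole0 (a point): centre of the plate's +x +y corner hole (12 mm wide) at its underside, 38 mm in x and 23 mm in y from the plate's centre
- hole1 (a point): centre of the plate's -x +y corner hole (12 mm wide) at its underside, 38 mm in x and 23 mm in y from the plate's centre
- hole2 (a point): centre of the plate's -x -y corner hole (12 mm wide) at its underside, 38 mm in x and 23 mm in y from the plate's centre
- hole3 (a point): centre of the plate's +x -y corner hole (12 mm wide) at its underside, 38 mm in x and 23 mm in y from the plate's centre
- thread0 (a point): mouth of the drive's +x +y threaded hole (5 mm, in a small brass insert) in the top face, 38 mm in x and 23 mm in y from the drive's centre
- thread1 (a point): mouth of the drive's -x +y threaded hole (5 mm, in a small brass insert) in the top face, 38 mm in x and 23 mm in y from the drive's centre
- thread2 (a point): mouth of the drive's -x -y threaded hole (5 mm, in a small brass insert) in the top face, 38 mm in x and 23 mm in y from the drive's centre
- thread3 (a point): mouth of the drive's +x -y threaded hole (5 mm, in a small brass insert) in the top face, 38 mm in x and 23 mm in y from the drive's centre
- blank_plate: bystander: blank square aluminium plate, 70 x 70 x 6 mm, no holes; origin at its underside
- bottle: bystander: small bottle, 30 mm across, 85 mm high, standing; origin at its underside
- jar: bystander: pale lidded jar, 48 mm across, 45 mm high; origin at its underside
- bracket: bystander: little printed angle bracket, 30 mm, 30 mm high; origin at its underside
- caliper: bystander: caliper lying flat, 200 mm long; origin at its underside
- pliers: bystander: small pliers lying flat, 140 mm long; origin at its underside
- tray: bystander: empty white tray, 60 x 90 x 25 mm; origin at its underside
- driver: bystander: screwdriver lying, 170 mm long; origin at its underside
Not all that is in view belongs to the job. Several things look just like the holder: the one meant starts farthest to the robot's right.

How it is judged:
By the outcome, as a careful person would: the job done as asked, in the order asked, and still so for the second after the job is handed in, while the arm keeps its last pose, push and grip.
It also fails if it takes over 72 s, if anything falls off the work surface, if the arm or the gripper's body presses on something with over 40 N, if the wrist force passes 120 N, or if a joint passes its speed limit or range.

## Robot

A 6-joint arm with a two-finger parallel gripper is mounted at the origin on the work surface. World frame = base frame: x ahead of the robot, y to its left, z up, the work surface at z = 0. Lengths are in mm, angles in degrees, forces in N, time in s.
With the tool pointing down it reaches from about 350 to 850 mm from the base axis. Payload 8.1 kg.
Tool frame: the origin (TCP) lies between the finger pads; the fingertips stand r.nose_length ahead of it and the grasp point (between the pads) lies 3 mm ahead of it (r.nose_length is the distance from the TCP to the fingertips, in mm); x points along the fingers, y is the direction in which the jaws open and shut, and the axes are right-handed (so a half turn about x gives the same grasp; the last joint's range is limited). The gripper opens to 85 mm and grips with 20 to 120 N. Pads are 22 mm wide; open, the fingers measure 114 mm over their backs; the gripper's body (76 mm by 85 mm) begins 54 mm behind the grasp point. The pads swing forward as they close: fully open they stand 13 mm farther back than shut.
Start: joints at [-4.893, 7.471, 85.268, -0, 87.261, -4.893], TCP at [600.005, 0.022, 253.292] pointing down, gripper open.
Joint ranges: [-169.43, 169.43], [-51.17, 129.36], [1.28, 143.12], [-76.62, 256.62], [0, 156.53], [-152.29, 152.29]. Speed limits (degrees/s): [136.94, 136.94, 159.86, 180, 180, 180].

## Interface

Orientations are given as [roll, pitch, yaw] about the fixed x, y, z axes, in that order (R = Rz(yaw) Ry(pitch) Rx(roll)).
In Python, from bench import sense, optics, order, r gives the robot as it stands.
- The arm moves only by the tool carry_out, never from a script. Its argument "commands" is one flat list of numbers, 7 for each row, row after row: the shift along the tool's x, y, z in m, then the turn, a rotation vector about the tool's x, y, z in degrees, then the closure, from -1 (fully open) to 1 (shut), so that 0 is half open. A call has 1 to 12 rows; each row is the pose to reach, as a shift and turn from the pose measured when the call began, along the tool's axes at that moment; what a row does not reach only later rows make up. A row lasts 1/8 s, in which the tool goes at most 62.5 mm and 10.7 degrees, less where a joint would pass 70% of its speed; a pose out of reach is approached as far as the arm can. A call with a gripper value outside its range is refused whole. The fingers move at their own pace and stop on an object; "grip_force" is the grip in N (left out, the last holds). Time passes only in rows, so rows that repeat a pose let the fingers close. It gives the time, the measured TCP pose, the force and the opening at its end, in the units of the state.
- sense(): the state, without advancing time (a new reading comes with each control period).
- optics.snapshot(name): name is "scene" or "side" or "wrist"; returns (picture, depth): 384x512x3 uint8, red, green, blue; 384x512 float32, mm along the optical axis (not along the pixel's ray), 0 where there is no reading.
- optics.calibration(name): a dict with "mtx" (3x3 intrinsics, pixels), "extrinsics" (4x4, takes a point from camera to world coordinates). Camera axes: x right, y up, looking along -z (the intrinsics and any distortion apply to the point x, -y, -z); pixel columns grow to the right and rows downward; lengths in mm; the calibration is good to about 2 mm. A picture is of the moment at which its call begins: read the wrist's pose just before it. calibration takes no time and is no camera call; for the wrist camera it gives the pose at the moment of the call.
- order.hand_in(): hands the job in, once; it reports no verdict.
The state is a dict: "time": time; "joint_pos": joint angles; "qd": joint speeds; "joint_efforts": joint torques, N m; "tool_pos": TCP position; "tcp_rot": TCP orientation; "ft_force": force on the tool from outside, world axes, zero at the start; "wrist_torque": the same for the moment, N m; "finger_gap": finger opening in mm.
Only numpy, scipy, OpenCV 4.12 (cv2) and the standard library are available. Lean on these libraries where they do the work, as an engineer would, in place of code of your own. Each camera call takes 0.05 s, during which the arm holds its last target. There are 200 camera calls.

## Working session

There is one attempt and no reset: what is moved stays moved. The work goes in short steps, Python scripts to look and compute and a tool call to move; the robot and the scene stay as the last step left them, time stands still between calls to the robot, and variables do not carry over. Pictures are saved under pics/ and viewed, about 8 in all and at most 12, crops included, and the job is handed in when it is done.

Besides the shell and the picture viewer there is one more tool, called as name(argument=value, ...) on one line, values as JSON. carry_out: Moves the arm, as the interface text tells. Its arguments: {"type":"object","properties":{"commands":{"type":"array","items":{"type":"number"}},"grip_force":{"type":"number"}},"required":["commands"]}

```bash
mkdir -p pics && ls
cat > h.py <<'E'
import numpy as np, cv2
from bench import sense, optics, order, r
from scipy.spatial.transform import Rotation as R
def grab(n):
    c=optics.calibration(n); p,d=optics.snapshot(n); return p,d,c
def save(p,f): cv2.imwrite('pics/'+f,cv2.cvtColor(p,cv2.COLOR_RGB2BGR))
def cast(c,uv,z):
    "pixel -> world point on plane z"
    K=np.array(c['mtx']);E=np.array(c['extrinsics'])
    uv=np.atleast_2d(uv).astype(float)
    dist=c.get('dist',None)
    n=cv2.undistortPoints(uv[:,None],K,dist)[:,0]
    ray=np.c_[n[:,0],-n[:,1],-np.ones(len(n))]@E[:3,:3].T
    o=E[:3,3]; return o+ray*((z-o[2])/ray[:,2])[:,None]
def proj(c,P):
    K=np.array(c['mtx']);E=np.array(c['extrinsics'])
    q=(np.atleast_2d(P)-E[:3,3])@E[:3,:3]; q=q*[1,-1,-1]
    return cv2.projectPoints(q,np.zeros(3),np.zeros(3),K,c.get('dist',None))[0][:,0]
def cloud(c,d):
    "world xyz per pixel"
    h,w=d.shape; v,u=np.mgrid[:h,:w]; uv=np.c_[u.ravel(),v.ravel()].astype(float)
    n=cv2.undistortPoints(uv[:,None],np.array(c['mtx']),c.get('dist',None))[:,0]
    q=np.c_[n[:,0],-n[:,1],-np.ones(len(n))]*d.ravel()[:,None]
    E=np.array(c['extrinsics']); W=q@E[:3,:3].T+E[:3,3]; W[d.ravel()==0]=np.nan
    return W.reshape(h,w,3)
def goal(pos,yaw,rpy=None):
    "shift (m) and rotvec (deg) in tool axes to reach TCP pos, tool down, jaw axis at yaw deg"
    s=sense(); T=R.from_euler('xyz',s['tcp_rot'],degrees=True)
    y=np.array([np.cos(np.radians(yaw)),np.sin(np.radians(yaw)),0]); x=np.array([0,0,-1.])
    best=None
    for sg in (1,-1):
        M=np.c_[x,sg*y,np.cross(x,sg*y)]; rv=(T.inv()*R.from_matrix(M)).as_rotvec(degrees=True)
        if best is None or np.linalg.norm(rv)<np.linalg.norm(best): best=rv
    sh=T.inv().apply(np.array(pos)-s['tool_pos'])/1000
    return np.round(sh,4),np.round(best,2)
E
python3 - <<'E'
from h import *
s=sense();print(s);print('nose',r.nose_length)
for n in('scene','side','wrist'):
    p,d,c=grab(n);save(p,n+'0.png');np.savez(n+'0.npz',p=p,d=d,K=c['mtx'],E=c['extrinsics']);print(n,{k:np.round(v,3).tolist() for k,v in c.items()})
a=[cv2.imread('pics/%s0.png'%n) for n in('scene','wrist')]
cv2.imwrite('pics/scene_big.png',cv2.resize(a[0],(800,600)))
E
```

```text
pics
{'time': 0.0, 'joint_pos': array([-4.89363240e+00,  7.51467458e+00,  8.53287642e+01,  2.11442900e-03,
        8.72629729e+01, -4.89084488e+00]), 'qd': array([-0.03959697,  0.00742455,  0.01150358, -0.15129136, -0.0086662 ,
       -0.01101345]), 'joint_efforts': array([-1.90700346e-03, -5.69404185e+01, -5.00557995e+01, -2.19391650e-04,
        1.44415747e-02,  7.24149572e-05]), 'tool_pos': array([5.99488630e+02, 7.28086876e-02, 2.52253866e+02]), 'tcp_rot': array([-96.02777779,  89.89356741, 173.96933176]), 'ft_force': array([-0.60447961,  0.09053243, -0.08043593]), 'wrist_torque': array([ 0.0193857 ,  0.03074432, -0.01172609]), 'finger_gap': 85.17666020826995}
nose 22.0
scene {'mtx': [[354.346, 0.0, 258.308], [0.0, 354.346, 190.269], [0.0, 0.0, 1.0]], 'extrinsics': [[0.843, -0.398, 0.361, 910.045], [0.538, 0.635, -0.554, -490.529], [-0.009, 0.662, 0.75, 788.141], [0.0, 0.0, 0.0, 1.0]]}
side {'mtx': [[449.28, 0.0, 253.621], [0.0, 449.28, 199.504], [0.0, 0.0, 1.0]], 'extrinsics': [[-0.992, 0.07, -0.1, 417.4], [-0.122, -0.633, 0.765, 922.458], [-0.009, 0.771, 0.637, 784.97], [0.0, 0.0, 0.0, 1.0]]}
wrist {'mtx': [[340.009, 0.0, 255.779], [0.0, 340.009, 189.698], [0.0, 0.0, 1.0]], 'extrinsics': [[1.0, -0.0, 0.002, 599.653], [-0.0, 0.947, 0.321, 83.171], [-0.002, -0.321, 0.947, 373.488], [0.0, 0.0, 0.0, 1.0]]}
```

View pics/scene_big.png

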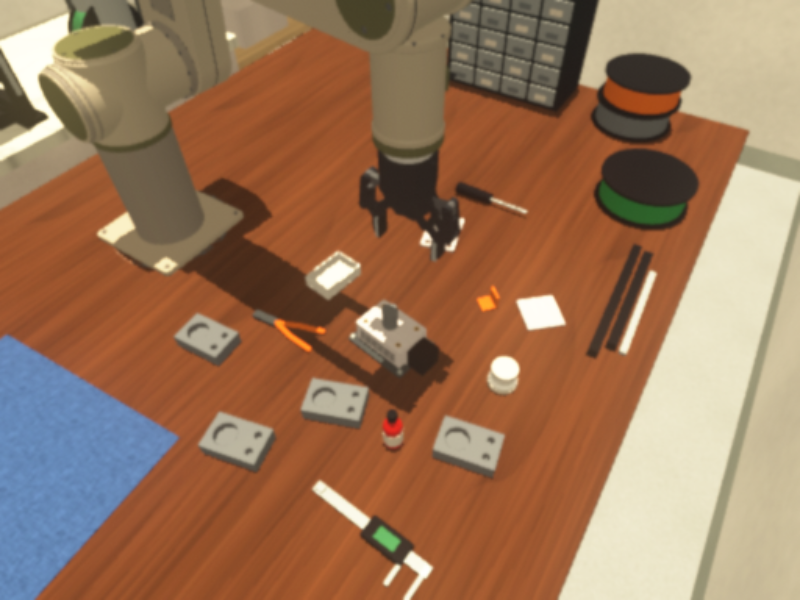

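View pics/side0.png

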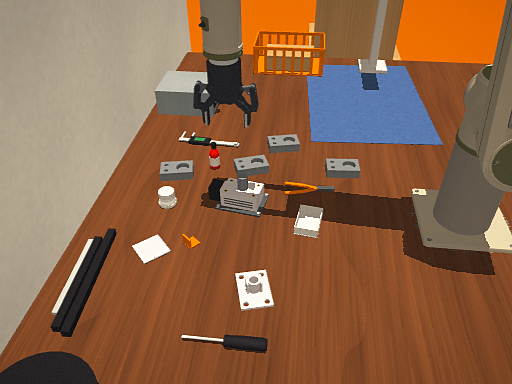

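The side view shows four holder lookalikes at about (176,170), (252,165), (283,143) and (342,167). The drive with its cap is near (240,190), the plate at (254,288). I'll work out which holder is farthest right, i.e. has the lowest y.

```bash
cat > m1.py <<'E'
from h import *
def load(n):
    z=np.load(n+'0.npz'); return z['p'],z['d'],dict(mtx=z['K'],extrinsics=z['E'])
p,d,c=load('side'); W=cloud(c,d)
def rects(n,zlo,zhi,ztop,cond,amin=30):
    p,d,c=load(n);W=cloud(c,d)
    hsv=cv2.cvtColor(p,cv2.COLOR_RGB2HSV)
    m=((W[...,2]>zlo)&(W[...,2]<zhi)&cond(hsv)).astype(np.uint8)
    k,l,st,ce=cv2.connectedComponentsWithStats(m)
    for i in range(1,k):
        if st[i,4]<amin: continue
        cs=max(cv2.findContours((l==i).astype(np.uint8),0,2)[0],key=cv2.contourArea)
        P=cast(c,cs[:,0],ztop)[:,:2].astype(np.float32)
        print(n,np.round(ce[i]),st[i,4],'rect',np.round(cv2.minAreaRect(P)[0]),np.round(cv2.minAreaRect(P)[1]),round(cv2.minAreaRect(P)[2],1))
grey=lambda h:(h[...,1]<60)&(h[...,2]<190)&(h[...,2]>60)
for n in('scene','side'):
    print('holders');rects(n,18,34,26,grey,150)
    print('drive');rects(n,43,58,50,lambda h:(h[...,1]<70),60)
    print('flat');rects(n,2,12,6,lambda h:(h[...,1]<60)&(h[...,2]>120),60)
    print('tall');rects(n,75,105,90,lambda h:(h[...,1]<70),20)
E
python3 m1.py
```

```text
holders
scene [402.  80.] 174 rect [709. 869.] [173.  86.] 7.9
scene [133. 216.] 556 rect [ 302. -184.] [99. 62.] 4.2
scene [215. 257.] 700 rect [ 567. -167.] [94. 63.] 21.0
scene [152. 281.] 811 rect [ 482. -300.] [97. 62.] 13.2
scene [298. 283.] 430 rect [ 780. -120.] [91. 63.] 12.0
drive
scene [323.  51.] 267 rect [346. 869.] [ 40. 324.] 89.1
scene [404.  76.] 122 rect [710. 854.] [161.  58.] 7.1
scene [250. 211.] 612 rect [572. -14.] [ 70. 105.] 80.4
scene [323. 235.] 172 rect [772.  14.] [41. 39.] 32.2
flat
scene [214. 175.] 168 rect [383.  67.] [74. 40.] 82.5
scene [408. 200.] 229 rect [915. 292.] [ 11. 221.] 2.8
scene [346. 200.] 449 rect [764. 192.] [69. 70.] 42.2
scene [293. 282.] 76 rect [ 759. -116.] [30. 31.] 65.1
scene [219. 323.] 290 rect [ 668. -290.] [16. 95.] 86.0
scene [266. 365.] 205 rect [ 800. -316.] [51. 36.] 85.7
tall
scene [324.  42.] 479 rect [344. 866.] [ 66. 343.] 89.1
scene [368.  42.] 57 rect [519. 963.] [ 16. 174.] 0.8
scene [249. 200.] 98 rect [570. -14.] [26. 37.] 33.0
holders
side [70. 86.] 752 rect [1328. -912.] [1625.   29.] 90.0
side [177. 108.] 16
[... 711 characters left out ...]
 [225. 143.] 80 rect [ 669. -288.] [20. 94.] 87.4
side [242. 208.] 69 rect [569.  21.] [ 24. 114.] 73.7
side [309. 216.] 179 rect [392.  46.] [72. 54.] 76.7
side [306. 233.] 72 rect [396. 104.] [13. 59.] 81.1
side [151. 248.] 589 rect [764. 198.] [69. 71.] 42.5
side [ 71. 277.] 386 rect [917. 293.] [ 12. 219.] 3.0
side [254. 291.] 822 rect [503. 292.] [ 69. 102.] 15.9
tall
side [64. 71.] 1341 rect [1328. -809.] [  48. 1373.] 0.1
side [375.  48.] 60 rect [ 153. -931.] [87. 32.] 84.9
side [180.  83.] 975 rect [ 856. -531.] [171. 201.] 0.1
side [205.  94.] 45 rect [ 761. -457.] [27. 54.] 12.2
side [242. 178.] 94 rect [567.   4.] [26. 43.] 8.6
side [466. 205.] 613 rect [21. 43.] [ 87. 137.] 65.0
```

Chosen holder: (482, −300), scene pixel (152,281) and side pixel (283,143). The others sit at y −120, −167 and −184. I'll check this choice in a close crop while moving over the cap.

Run:
```python
from h import *
a=cv2.imread('pics/scene0.png')[180:340,60:360]; b=cv2.imread('pics/side0.png')[120:220,140:370]
a=cv2.resize(a,(600,320),interpolation=3); b=cv2.resize(b,(600,261),interpolation=3)
cv2.imwrite('pics/choice.png',np.vstack([a,b]))
s=sense();print(R.from_euler('xyz',s['tcp_rot'],degrees=True).as_matrix().round(2))
print(goal([571,-14,230],-9.6))
print(goal([571,-14,230],80.4))
```

```text
[[-0.  1.  0.]
 [ 0.  0. -1.]
 [-1. -0. -0.]]
(array([ 0.0225, -0.0286,  0.0141]), array([ 9.6 , -0.  ,  0.08]))
(array([ 0.0225, -0.0286,  0.0141]), array([-8.04e+01, -6.00e-02,  6.00e-02]))
```

View pics/choice.png

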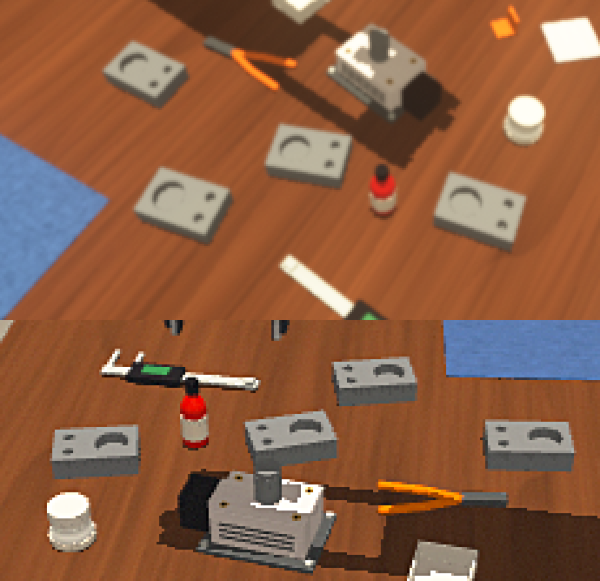

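The crop confirms the holder: large socket at its −x end, and nearest the mat's side, at top-crop (185,205). Moving over the cap.

carry_out(commands=[0.022, -0.0286, 0.0141, 9.6, 0, 0, -1, 0.022, -0.0286, 0.0141, 9.6, 0, 0, -1, 0.022, -0.0286, 0.0141, 9.6, 0, 0, -1])

```text
time: 0.52
tool_pos: [571.4, -14.0, 231.0]
tcp_rot: [-97.9, 90.0, 162.6]
ft_force: [-0.1, -0.3, 0.7]
finger_gap: 85.5
```

Run:
```python
from h import *
p,d,c=grab('wrist');save(p,'w1.png');np.savez('w1.npz',p=p,d=d,K=c['mtx'],E=c['extrinsics']);print(sense()['tool_pos'],np.round(c['extrinsics'],3).tolist())
W=cloud(c,d);z=W[...,2]
hsv=cv2.cvtColor(p,cv2.COLOR_RGB2HSV)
for lo,hi,zt in((84,96,90),(44,56,50)):
    m=((z>lo)&(z<hi)).astype(np.uint8);k,l,st,ce=cv2.connectedComponentsWithStats(m)
    for i in range(1,k):
        if st[i,4]<200: continue
        cs=max(cv2.findContours((l==i).astype(np.uint8),0,2)[0],key=cv2.contourArea)
        P=cast(c,cs[:,0],zt)[:,:2].astype(np.float32);q=cv2.minAreaRect(P)
        print(zt,ce[i].round(),st[i,4],np.round(q[0],1),np.round(q[1],1),round(q[2],1),'medz',np.median(z[l==i]), 'circ',np.round(cv2.minEnclosingCircle(P),1) if 0 else cv2.minEnclosingCircle(P))
```

```text
[571.94156233 -13.92853778 231.59708755] [[0.986, 0.156, 0.054, 585.075], [-0.165, 0.934, 0.317, 67.967], [-0.001, -0.321, 0.947, 352.133], [0.0, 0.0, 0.0, 1.0]]
90 [250. 175.] 916 [567.3  -6.5] [27.5 26.6] 80.5 medz 90.36401537935248 circ ((567.6043701171875, -6.312215328216553), 14.308478355407715)
50 [475.  93.] 1924 [767.1  21.4] [41.5 41.9] 75.8 medz 45.49732019667667 circ ((766.7916870117188, 20.904537200927734), 21.571043014526367)
50 [269. 160.] 8955 [588.4 -10.3] [ 70.4 138.9] 80.5 medz 50.229221195978596 circ ((585.493408203125, -10.250606536865234), 74.41012573242188)
```

View pics/w1.png

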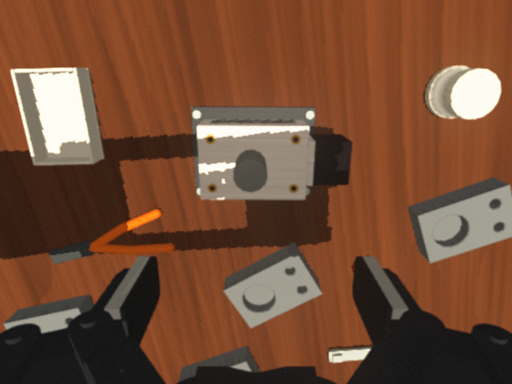

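The wrist view shows the cap at (250,172), the four brass threads near (210,139), (296,139), (212,188) and (293,188), and the motor on the right, which is drive +x. The cap is at (567.5, −6.4) with its top at z 90. I'll descend to grip its upper part, so the fingertips stay clear of the holder when I set it down.

carry_out(commands=[0.03, -0.0055, -0.0068, 0, 0, 0, -1, 0.07, -0.0055, -0.0068, 0, 0, 0, -1, 0.11, -0.0055, -0.0068, 0, 0, 0, -1, 0.13, -0.0055, -0.0068, 0, 0, 0, -1, 0.14, -0.0055, -0.0068, 0, 0, 0, -1, 0.1412, -0.0055, -0.0068, 0, 0, 0, -1, 0.1412, -0.0055, -0.0068, 0, 0, 0, -1], grip_force=25)

```text
time: 1.45
tool_pos: [568.9, -6.4, 92.0]
tcp_rot: [96.4, 89.8, -3.1]
ft_force: [0.5, 0.6, 0.7]
finger_gap: 85.4
```

carry_out(commands=[0, 0, 0, 0, 0, 0, 0, 0, 0, 0, 0, 0, 0, 0.3, 0, 0, 0, 0, 0, 0, 1, 0, 0, 0, 0, 0, 0, 1, 0, 0, 0, 0, 0, 0, 1, 0, 0, 0, 0, 0, 0, 1, 0, 0, 0, 0, 0, 0, 1, 0, 0, 0, 0, 0, 0, 1], grip_force=25)

```text
time: 2.45
tool_pos: [569.1, -6.4, 92.4]
tcp_rot: [96.5, 89.8, -3.0]
ft_force: [-0.8, -0.5, 5.8]
finger_gap: 26.9
```

carry_out(commands=[-0.004, 0, 0, 0, 0, 0, 1, -0.012, 0, 0, 0, 0, 0, 1, -0.03, 0, 0, 0, 0, 0, 1, -0.055, 0, 0, 0, 0, 0, 1, -0.08, 0, 0, 0, 0, 0, 1, -0.1, 0, 0, 0, 0, 0, 1, -0.11, 0, 0, 0, 0, 0, 1, -0.11, 0, 0, 0, 0, 0, 1])

```text
time: 3.45
tool_pos: [569.2, -6.5, 203.2]
tcp_rot: [95.2, 89.7, -4.3]
ft_force: [0.7, -0.0, -0.7]
finger_gap: 27.0
```

Run:
```python
from h import *
s=sense();print({k:np.round(s[k],2) for k in('tool_pos','ft_force','finger_gap')})
a,_,_=grab('side');b,_,c=grab('wrist')
t=s['tool_pos'];u=proj(optics.calibration('side'),t)[0].astype(int);print(u)
a=a[max(0,u[1]-70):u[1]+70,max(0,u[0]-80):u[0]+80]
save(np.hstack([cv2.resize(a,(400,350)),cv2.resize(b,(400,350))]),'lift1.png')
```

```text
{'tool_pos': array([569.16,  -6.46, 203.21]), 'ft_force': array([ 0.66, -0.02, -0.72]), 'finger_gap': np.float64(26.99)}
[240 138]
```

View pics/lift1.png

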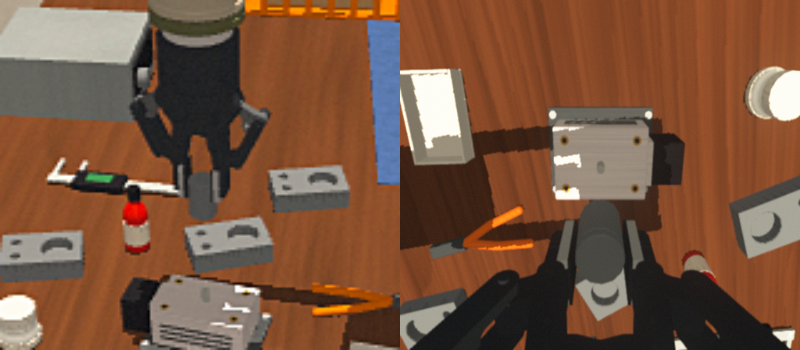

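The cap is held upright between the fingers: side crop (203,195), wrist crop (600,245). The bare shaft and the four threads are visible on the drive. Next I'll move so that the socket lies just ahead of the cap in the wrist view.

Run:
```python
from h import *
print(goal([464,-354,203],-9.5))
```

```text
(array([-0.0018, -0.0454,  0.3601]), array([-0.  , -0.02, -0.11]))
```

carry_out(commands=[0, -0.003, 0.025, 0, 0, 0, 1, 0, -0.01, 0.07, 0, 0, 0, 1, 0, -0.016, 0.12, 0, 0, 0, 1, 0, -0.022, 0.17, 0, 0, 0, 1, 0, -0.028, 0.22, 0, 0, 0, 1, 0, -0.034, 0.27, 0, 0, 0, 1, 0, -0.04, 0.315, 0, 0, 0, 1, 0, -0.044, 0.345, 0, 0, 0, 1, 0, -0.0454, 0.36, 0, 0, 0, 1, 0, -0.0454, 0.36, 0, 0, 0, 1, 0, -0.0454, 0.36, 0, 0, 0, 1])

```text
time: 4.92
tool_pos: [464.4, -352.8, 200.8]
tcp_rot: [126.7, 89.9, 27.3]
ft_force: [-0.1, -0.3, -0.7]
finger_gap: 27.1
```

Run:
```python
from h import *
s=sense();p,d,c=grab('wrist');np.savez('w2.npz',p=p,d=d,K=c['mtx'],E=c['extrinsics']);save(p,'w2.png')
print(s['tool_pos'],s['finger_gap'])
W=cloud(c,d);z=W[...,2]
uv=proj(c,[464.5,-304,26])[0];print('socket px pred',uv)
m=((z>20)&(z<32)).astype(np.uint8);k,l,st,ce=cv2.connectedComponentsWithStats(m)
for i in range(1,k):
    if st[i,4]<300: continue
    cs,h=cv2.findContours((l==i).astype(np.uint8),cv2.RETR_CCOMP,2)
    for q in cs:
        if cv2.contourArea(q)<60: continue
        P=cast(c,q[:,0],26)[:,:2].astype(np.float32);t=cv2.minAreaRect(P);print(ce[i].round(),cv2.contourArea(q),np.round(t[0],1),np.round(t[1],1),round(t[2],1),'mz',round(np.median(z[l==i]),1))
```

```text
[ 464.40210582 -352.76270641  200.83478439] 27.082450954832805
socket px pred [246.37998422 117.5911058 ]
[35. 18.] 2201.0 [ 313.5 -198.1] [68.7 27.2] 3.5 mz 26.3
[266. 103.] 7911.0 [ 479.  -296.7] [94.1 60.1] 13.4 mz 26.4
[266. 103.] 136.0 [ 510.8 -303. ] [11.5 11. ] 16.8 mz 26.4
[266. 103.] 1474.0 [ 461.8 -300.4] [36.3 37. ] 34.9 mz 26.4
[266. 103.] 153.5 [ 504.5 -275.8] [11.3 11. ] 35.1 mz 26.4
```

View pics/w2.png

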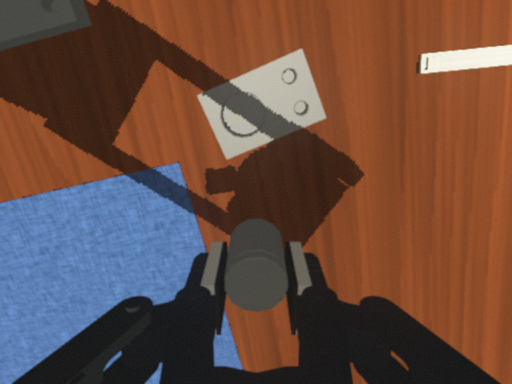

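The wrist view shows the holder (266,103) with its socket at (243,115), and the held cap at (257,281). I'll check where the cap sits in the grip from this same picture.

Run:
```python
from h import *
a=np.load('w2.npz');c=dict(mtx=a['K'],extrinsics=a['E']);W=cloud(c,a['d'])
sub=W[200:312,222:292];m=np.zeros(W.shape[:2],np.uint8);m[215:312,222:292]=1
z=W[...,2];print(np.nanpercentile(z[270:300,240:270],[5,50,95]))
zt=np.nanmedian(z[270:295,245:268])
m=m*(abs(z-zt)<4).astype(np.uint8);cs=max(cv2.findContours(m,0,2)[0],key=cv2.contourArea)
P=cast(c,cs[:,0],zt)[:,:2].astype(np.float32);print(zt,cv2.minEnclosingCircle(P),cv2.minAreaRect(P))
T=(cv2.minEnclosingCircle(P)[0])
print(goal([464.4+461.7-T[0],-352.8-300.6-T[1],75],-9.5))
```

```text
[198.07703577 198.88590614 199.78981911]
198.87433639097023 ((464.7872314453125, -351.6624450683594), 18.754796981811523) ((464.2773742675781, -352.6296691894531), (28.95584487915039, 28.423444747924805), 78.71600341796875)
(array([ 0.126 , -0.0117, -0.0497]), array([ 0.07, -0.05, -0.1 ]))
```

carry_out(commands=[0, -0.006, -0.025, 0, 0, 0, 1, 0, -0.0113, -0.051, 0, 0, 0, 1, 0.03, -0.0113, -0.051, 0, 0, 0, 1, 0.07, -0.0113, -0.051, 0, 0, 0, 1, 0.1, -0.0113, -0.051, 0, 0, 0, 1, 0.12, -0.0113, -0.051, 0, 0, 0, 1, 0.125, -0.0113, -0.051, 0, 0, 0, 1, 0.125, -0.0113, -0.051, 0, 0, 0, 1])

```text
time: 5.98
tool_pos: [462.4, -300.0, 76.4]
tcp_rot: [113.4, 89.9, 14.0]
ft_force: [-0.3, 0.2, -0.9]
finger_gap: 26.5
```

Run:
```python
from h import *
s=sense();print(s['tool_pos'],s['ft_force']);print(goal([461.7,-300.6,54],-9.5))
```

```text
[ 462.35623504 -299.99197393   76.44401962] [-0.32103968  0.23619761 -0.8997098 ]
(array([ 0.0224, -0.0006,  0.0007]), array([ 0.12, -0.05, -0.11]))
```

Lowering slowly, stopping just above the floor.

carry_out(commands=[0.006, -0.0006, 0.0006, 0, 0, 0, 1, 0.012, -0.0006, 0.0006, 0, 0, 0, 1, 0.017, -0.0006, 0.0006, 0, 0, 0, 1, 0.02, -0.0006, 0.0006, 0, 0, 0, 1, 0.021, -0.0006, 0.0006, 0, 0, 0, 1, 0.021, -0.0006, 0.0006, 0, 0, 0, 1])

```text
time: 6.72
tool_pos: [461.7, -300.5, 55.4]
tcp_rot: [115.9, 89.9, 16.5]
ft_force: [-0.5, -0.5, -0.3]
finger_gap: 27.0
```

carry_out(commands=[0.0007, 0, 0, 0, 0, 0, 1, 0.0014, 0, 0, 0, 0, 0, 1, 0.0014, 0, 0, 0, 0, 0, 1])

```text
time: 7.1
tool_pos: [461.9, -300.6, 54.4]
tcp_rot: [107.1, 89.9, 7.7]
ft_force: [-1.0, 1.3, 2.6]
finger_gap: 26.8
```

carry_out(commands=[0.0006, 0, 0, 0, 0, 0, 1, 0.0006, 0, 0, 0, 0, 0, 1])

```text
time: 7.35
tool_pos: [461.9, -300.7, 54.4]
tcp_rot: [104.8, 89.9, 5.4]
ft_force: [-3.2, 1.7, 6.3]
finger_gap: 27.0
```

Floor contact (6 N, no further descent). Releasing gradually, then rising.

carry_out(commands=[0, 0, 0, 0, 0, 0, 0.3, 0, 0, 0, 0, 0, 0, 0.1, 0, 0, 0, 0, 0, 0, 0, 0, 0, 0, 0, 0, 0, -0.2, -0.003, 0, 0, 0, 0, 0, -0.3, -0.015, 0, 0, 0, 0, 0, -0.3, -0.04, 0, 0, 0, 0, 0, -0.3, -0.08, 0, 0, 0, 0, 0, -0.3, -0.12, 0, 0, 0, 0, 0, -0.5, -0.14, 0, 0, 0, 0, 0, -1, -0.14, 0, 0, 0, 0, 0, -1])

```text
time: 8.72
tool_pos: [462.5, -301.4, 196.3]
tcp_rot: [77.1, 89.7, -22.3]
ft_force: [0.9, 0.5, -1.1]
finger_gap: 85.3
```

Run:
```python
from h import *
s=sense();p,d,c=grab('wrist');W=cloud(c,d);z=W[...,2];print(s['tool_pos'],s['finger_gap'])
m=((z>46)&(z<58)).astype(np.uint8);k,l,st,ce=cv2.connectedComponentsWithStats(m)
for i in range(1,k):
    if st[i,4]>200:
        q=max(cv2.findContours((l==i).astype(np.uint8),0,2)[0],key=cv2.contourArea);P=cast(c,q[:,0],52)[:,:2].astype(np.float32)
        print(ce[i].round(),cv2.minAreaRect(P),np.nanpercentile(z[l==i],[5,50,95]))
print('plate',goal([503,215,255],15.9),goal([520,213,255],15.9))
```

```text
[ 462.49217236 -301.41579381  196.28908917] 85.28562975921326
[254. 181.] ((461.67401123046875, -300.97393798828125), (27.290386199951172, 27.943195343017578), 15.0996732711792) [50.74613526 52.36507059 53.54971945]
plate (array([-0.0607, -0.0431, -0.5156]), array([-2.528e+01,  2.000e-02, -1.500e-01])) (array([-0.0607, -0.026 , -0.5164]), array([-2.528e+01,  2.000e-02, -1.500e-01]))
```

The cap stands level in the socket: top at z 52.4, centre (461.7, −301). Next I'll look at the drive with the tool turned to its final heading.

Run:
```python
from h import *
print(goal([568.5,-7,232],80.45), sense()['joint_pos'])
```

```text
(array([-0.0375,  0.0577, -0.3073]), array([-89.83,   0.11,  -0.13])) [-3.84717444e+01  1.79356664e+00  9.74811206e+01  9.03432118e-02
  8.05989384e+01 -2.91094971e+01]
```

carry_out(commands=[-0.01, 0.005, -0.025, -8, 0, 0, -1, -0.025, 0.012, -0.065, -18, 0, 0, -1, -0.0375, 0.02, -0.11, -28, 0, 0, -1, -0.0375, 0.03, -0.155, -38, 0, 0, -1, -0.0375, 0.038, -0.2, -48, 0, 0, -1, -0.0375, 0.046, -0.245, -58, 0, 0, -1, -0.0375, 0.054, -0.285, -68, 0, 0, -1, -0.0375, 0.0577, -0.3073, -78, 0, 0, -1, -0.0375, 0.0577, -0.3073, -86, 0, 0, -1, -0.0375, 0.0577, -0.3073, -89.8, 0, 0, -1, -0.0375, 0.0577, -0.3073, -89.8, 0, 0, -1, -0.0375, 0.0577, -0.3073, -89.8, 0, 0, -1])

```text
time: 10.28
tool_pos: [567.9, -7.0, 230.6]
tcp_rot: [16.9, 90.0, 7.2]
ft_force: [-0.2, -0.8, 0.1]
finger_gap: 85.4
```

```bash
cat > thr.py <<'E'
from h import *
import sys
s=sense();p,d,c=grab('wrist');np.savez('w3.npz',p=p,d=d,K=c['mtx'],E=c['extrinsics']);save(p,'w3.png')
W=cloud(c,d);z=W[...,2];print(s['tool_pos'],s['tcp_rot'])
hsv=cv2.cvtColor(p,cv2.COLOR_RGB2HSV)
m=((z>44)&(z<56)).astype(np.uint8);k,l,st,ce=cv2.connectedComponentsWithStats(m);i=1+np.argmax(st[1:,4])
q=max(cv2.findContours((l==i).astype(np.uint8),0,2)[0],key=cv2.contourArea)
P=cast(c,q[:,0],50)[:,:2].astype(np.float32);print('top+motor',cv2.minAreaRect(P),np.nanmedian(z[l==i]))
b=np.zeros(m.shape,np.uint8);cv2.drawContours(b,[q],-1,1,-1)
br=b*((hsv[...,1]>85)&(hsv[...,0]<35)).astype(np.uint8)
k,l2,st,ce=cv2.connectedComponentsWithStats(br)
T=[]
for i in range(1,k):
    if st[i,4]>=8:
        w=cast(c,ce[i],50)[0];T.append(w);print('thread',ce[i].round(1),st[i,4],w.round(1))
E
python3 thr.py
```

```text
[567.94449388  -6.99787433 230.56796666] [16.90951262 89.96996156  7.23437816]
top+motor ((587.2681274414062, -11.30904769897461), (69.75935363769531, 138.00213623046875), 80.25318145751953) 50.30830541908611
thread [228.6 129.6] 72 [528.  -24.2  50. ]
thread [280.6 129.6] 81 [535.7  21.1  50. ]
thread [230.5 209.5] 68 [603.  -37.2  50. ]
thread [278.5 209.6] 66 [610.8   8.1  50. ]
thread [251.  245.5] 125 [644.2 -24.5  50. ]
```

Threads found: drive centre (569.4, −8.05), long axis −9.8°. Over to the plate.

Run:
```python
from h import *
print(goal([503,292,215],15.9))
```

```text
(array([ 0.0159,  0.2839, -0.1144]), array([ 6.443e+01,  5.000e-02, -5.000e-02]))
```

carry_out(commands=[0, 0.025, -0.01, 8, 0, 0, -1, 0, 0.065, -0.026, 17, 0, 0, -1, 0, 0.11, -0.044, 26, 0, 0, -1, 0, 0.155, -0.062, 35, 0, 0, -1, 0, 0.2, -0.08, 44, 0, 0, -1, 0.005, 0.24, -0.097, 53, 0, 0, -1, 0.01, 0.27, -0.109, 60, 0, 0, -1, 0.0159, 0.2839, -0.1144, 64.4, 0, 0, -1, 0.0159, 0.2839, -0.1144, 64.4, 0, 0, -1, 0.0159, 0.2839, -0.1144, 64.4, 0, 0, -1])

```text
time: 11.58
tool_pos: [503.2, 291.4, 215.0]
tcp_rot: [59.7, 89.9, -14.3]
ft_force: [-0.4, -1.2, -0.1]
finger_gap: 85.4
```

```bash
cat > pl.py <<'E'
from h import *
s=sense();p,d,c=grab('wrist');np.savez('w4.npz',p=p,d=d,K=c['mtx'],E=c['extrinsics']);save(p,'w4.png')
W=cloud(c,d);z=W[...,2];print(s['tool_pos'],s['tcp_rot'])
for lo,hi,zt in((3.2,14,6),(30,42,36)):
    m=((z>lo)&(z<hi)).astype(np.uint8);k,l,st,ce=cv2.connectedComponentsWithStats(m)
    for i in range(1,k):
        if st[i,4]<200: continue
        cs,h=cv2.findContours((l==i).astype(np.uint8),cv2.RETR_CCOMP,1)
        for q in cs:
            if cv2.contourArea(q)<25: continue
            P=cast(c,q[:,0],zt)[:,:2].astype(np.float32);t=cv2.minAreaRect(P);print(zt,q[:,0].mean(0).round(),cv2.contourArea(q),np.round(t[0],1),np.round(t[1],1),round(t[2],1),'mz',round(np.median(z[l==i]),1))
E
python3 pl.py
```

```text
[503.24466729 291.40528975 215.03957132] [ 59.66999708  89.929509   -14.33362065]
6 [253. 160.] 6695.5 [501.6 289.6] [ 70.1 100.6] 15.9 mz 6.5
6 [276. 199.] 107.0 [533.8 259.7] [12.  12.4] 59.9 mz 6.5
6 [231. 198.] 105.0 [490.  247.2] [12.3 12. ] 61.9 mz 6.5
6 [253. 169.] 1251.5 [503.1 284. ] [38.9 38.5] 14.8 mz 6.5
6 [277. 125.] 133.5 [513.  332.3] [12.1 12.4] 61.6 mz 6.5
6 [230. 125.] 132.5 [468.9 320.2] [12.6 12.4] 16.0 mz 6.5
6 [450. 296.] 2712.5 [762.5 195. ] [69.7 72.4] 42.5 mz 6.5
6 [233. 363.] 536.0 [548.6  41.8] [79.7 26.8] 6.9 mz 6.4
36 [253. 171.] 958.5 [501.3 290.7] [33.5 30.4] 14.9 mz 36.2
36 [253. 171.] 339.5 [501.2 290.3] [19.3 19.1] 61.5 mz 36.2
```

View pics/w4.png

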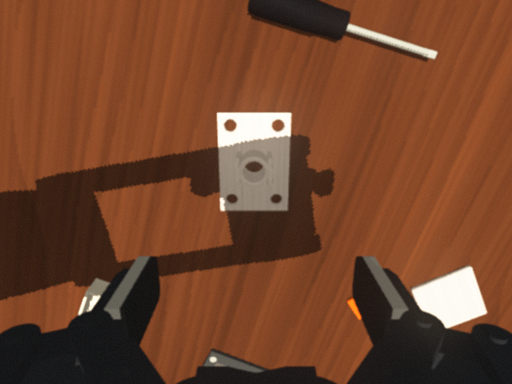

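The plate (254,162) has its hub centred at (254,167) and holes at (230,125), (278,125), (232,198) and (276,198), with nothing in the fingers' way. The centre is (501.4, 289.9), jaw heading 15.9°. Descending.

carry_out(commands=[0.03, -0.0022, 0.0008, 0, 0, 0, -1, 0.08, -0.0022, 0.0008, 0, 0, 0, -1, 0.125, -0.0022, 0.0008, 0, 0, 0, -1, 0.155, -0.0022, 0.0008, 0, 0, 0, -1, 0.173, -0.0022, 0.0008, 0, 0, 0, -1, 0.181, -0.0022, 0.0008, 0, 0, 0, -1, 0.183, -0.0022, 0.0008, 0, 0, 0, -1, 0.183, -0.0022, 0.0008, 0, 0, 0, -1])

```text
time: 12.62
tool_pos: [502.7, 290.2, 33.5]
tcp_rot: [86.4, 89.8, 12.4]
ft_force: [-0.4, 0.3, 0.3]
finger_gap: 85.4
```

carry_out(commands=[0, 0, 0, 0, 0, 0, -0.3, 0, 0, 0, 0, 0, 0, 0, 0, 0, 0, 0, 0, 0, 0.2, 0, 0, 0, 0, 0, 0, 1, 0, 0, 0, 0, 0, 0, 1, 0, 0, 0, 0, 0, 0, 1, 0, 0, 0, 0, 0, 0, 1, 0, 0, 0, 0, 0, 0, 1, 0, 0, 0, 0, 0, 0, 1], grip_force=60)

```text
time: 13.75
tool_pos: [503.0, 290.4, 34.0]
tcp_rot: [88.3, 89.8, 14.3]
ft_force: [-1.4, -0.2, 6.1]
finger_gap: 33.1
```

carry_out(commands=[-0.003, 0, 0, 0, 0, 0, 1, -0.01, 0, 0, 0, 0, 0, 1, -0.025, 0, 0, 0, 0, 0, 1, -0.05, 0, 0, 0, 0, 0, 1, -0.08, 0, 0, 0, 0, 0, 1, -0.105, 0, 0, 0, 0, 0, 1, -0.12, 0, 0, 0, 0, 0, 1, -0.125, 0, 0, 0, 0, 0, 1, -0.125, 0, 0, 0, 0, 0, 1])

```text
time: 14.88
tool_pos: [502.3, 290.2, 158.7]
tcp_rot: [87.6, 89.8, 13.6]
ft_force: [-0.2, -0.0, -2.7]
finger_gap: 33.0
```

```bash
cat > held.py <<'E'
from h import *
s=sense();p,d,c=grab('wrist');np.savez('w5.npz',p=p,d=d,K=c['mtx'],E=c['extrinsics'])
W=cloud(c,d);z=W[...,2];tp=s['tool_pos'];print(tp,s['tcp_rot'],s['ft_force'],s['finger_gap'])
T=R.from_euler('xyz',s['tcp_rot'],degrees=True)
zt=tp[2]-27.5
m=((abs(z-zt)<6)).astype(np.uint8);k,l,st,ce=cv2.connectedComponentsWithStats(m);i=1+np.argmax(st[1:,4])
X=W[l==i];X=X[np.all(np.isfinite(X),1)];A=np.linalg.lstsq(np.c_[X[:,:2],np.ones(len(X))],X[:,2],rcond=None)[0]
zt=np.median(X[:,2]);print('plate top z',zt,'tilt deg x,y',np.degrees(np.arctan(A[:2])))
for q in cv2.findContours((l==i).astype(np.uint8),cv2.RETR_CCOMP,1)[0]:
    if cv2.contourArea(q)<60: continue
    P=cast(c,q[:,0],zt);t=cv2.minAreaRect(P[:,:2].astype(np.float32))
    tc=T.inv().apply(np.r_[t[0],zt]-tp);print(q[:,0].mean(0).round(),np.round(t[0],1),np.round(t[1],1),round(t[2],1),'tool',tc.round(1))
vis=p.copy();save(vis,'w5.png')
E
python3 held.py
```

```text
[502.32613648 290.19902984 158.72984904] [87.64558148 89.79354294 13.6070623 ] [-0.16864394 -0.03794454 -2.66785396] 32.96992189627064
plate top z 131.14208628009396 tilt deg x,y [ 0.31407592 -1.06294082]
[255. 204.] [496.  312.1] [70.  55.1] 15.9 tool [ 27.6  -0.2 -22.8]
[206. 177.] [470. 321.] [10.5 11.3] 58.7 tool [ 27.5 -22.7 -38.5]
[304. 177.] [513.2 333.5] [11.3 10.5] 63.1 tool [ 27.7  22.2 -38.6]
```

View pics/w5.png

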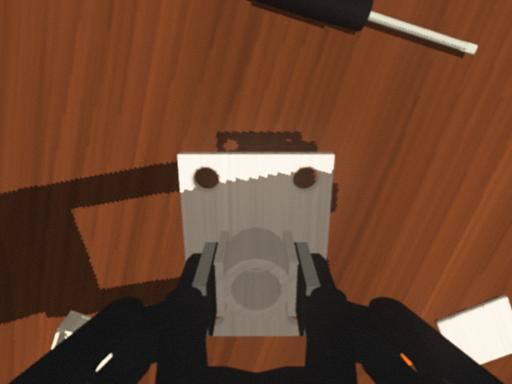

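The plate is held by its hub, with the front holes at (206,177) and (304,177). Its centre is within 0.5 mm of the TCP and its underside is 33.6 mm below. The fit gives about 1° of tilt. I'll compare that with the same fit on the known-level drive top, to see whether it is camera bias.

Run:
```python
from h import *
for f,zt,box in(('w3',50,(100,215,215,295)),('w4',6.5,(110,220,215,295)),('w5',131,(150,235,175,335))):
    a=np.load(f+'.npz');E=a['E'];W=cloud(dict(mtx=a['K'],extrinsics=E),a['d']);r0,r1,c0,c1=box
    X=W[r0:r1,c0:c1].reshape(-1,3);X=X[abs(X[:,2]-zt)<3.5]
    n=np.linalg.lstsq(np.c_[X[:,:2]-X[:,:2].mean(0),np.ones(len(X))],X[:,2],rcond=None)[0]
    # slopes along camera x and camera y(horizontal)
    ex=E[:2,0]/np.linalg.norm(E[:2,0]);ey=E[:2,1]/np.linalg.norm(E[:2,1])
    print(f,len(X),'slope deg imgx %.2f imgup %.2f'%tuple(np.degrees([n[:2]@ex,n[:2]@ey])),n[2].round(2))
print(goal([569.9,-7.9,160],80.2))
```

```text
w3 7446 slope deg imgx -0.03 imgup -0.05 50.47
w4 5260 slope deg imgx 0.01 imgup 0.02 6.46
w5 11296 slope deg imgx 0.02 imgup -0.50 131.11
(array([-0.0019, -0.0167,  0.3051]), array([-64.24,   0.1 ,  -0.12]))
```

The real droop is about 0.5°, since the level references read about 0. I'll carry the plate over gently with a firmer grip.

carry_out(commands=[0, -0.001, 0.015, -6, 0, 0, 1, 0, -0.003, 0.045, -13, 0, 0, 1, 0, -0.005, 0.08, -20, 0, 0, 1, 0, -0.007, 0.115, -27, 0, 0, 1, 0, -0.009, 0.15, -34, 0, 0, 1, 0, -0.011, 0.185, -41, 0, 0, 1, 0, -0.013, 0.22, -48, 0, 0, 1, -0.001, -0.015, 0.255, -54, 0, 0, 1, -0.001, -0.016, 0.285, -59, 0, 0, 1, -0.001, -0.0167, 0.3, -63, 0, 0, 1, -0.001, -0.0167, 0.3051, -64.2, 0, 0, 1, -0.001, -0.0167, 0.3051, -64.2, 0, 0, 1], grip_force=80)

```text
time: 16.42
tool_pos: [569.4, -7.7, 158.2]
tcp_rot: [44.4, 89.9, 34.5]
ft_force: [-0.3, -0.0, -1.6]
finger_gap: 32.4
```

```bash
python3 held.py; python3 -c "
from h import *
print(goal([569.9,-7.9,98.8],80.2))"
```

```text
[569.39803419  -7.7122289  158.24922381] [44.40428399 89.91985932 34.48834922] [-0.31606806 -0.00805584 -1.55545599] 32.376620357659604
plate top z 130.5853125722021 tilt deg x,y [ 1.13418724 -0.31774386]
[255. 204.] [547.2  -3.8] [70.  55.2] 80.1 tool [ 27.6   0.  -22.6]
[206. 177.] [527.8 -23.3] [11.6 10.5] 32.9 tool [ 27.6 -22.5 -38.3]
[305. 177.] [535.6  21.2] [10.8 11.3] 35.7 tool [ 27.6  22.6 -38.3]
(array([ 0.0597, -0.0005,  0.0005]), array([-0.1 ,  0.08, -0.06]))
```

The front holes match the threads to within 1 mm. Descending slowly to the final height, with a 0.5° pitch trim.

carry_out(commands=[0.01, -0.0005, 0.0003, 0, 0.2, 0, 1, 0.022, -0.0005, 0.0003, 0, 0.5, 0, 1, 0.034, -0.0005, 0.0003, 0, 0.5, 0, 1, 0.044, -0.0005, 0.0003, 0, 0.5, 0, 1, 0.052, -0.0005, 0.0003, 0, 0.5, 0, 1, 0.057, -0.0005, 0.0003, 0, 0.5, 0, 1, 0.059, -0.0005, 0.0003, 0, 0.5, 0, 1, 0.059, -0.0005, 0.0003, 0, 0.5, 0, 1, 0.059, -0.0005, 0.0003, 0, 0.5, 0, 1])

```text
time: 17.6
tool_pos: [570.1, -7.9, 100.0]
tcp_rot: [171.0, 89.6, 161.1]
ft_force: [-0.3, 0.1, -1.5]
finger_gap: 32.3
```

```bash
python3 held.py
python3 - <<'E'
from h import *
a,_,_=grab('scene');b,_,_=grab('side');w,_,c=grab('wrist')
# threads as predicted through the plate
for P in([528,-24.2,50],[535.7,21.1,50]): print('thread px',proj(c,P)[0].round(1))
save(np.hstack([cv2.resize(a[150:270,180:320],(400,343),interpolation=3),cv2.resize(b[130:250,170:310],(400,343),interpolation=3)]),'fin_ab.png')
save(cv2.resize(w[100:250,160:350],(760,600),interpolation=3),'fin_w.png')
E
```

```text
[570.06321952  -7.93492542  99.95217701] [170.97382194  89.61552426 161.07760869] [-0.30037054  0.06611539 -1.46742381] 32.27118561061241
plate top z 72.46480696491342 tilt deg x,y [ 0.60373288 -0.20974092]
[255. 204.] [547.9  -3.9] [70.  55.6] 80.1 tool [ 27.6   0.1 -22.4]
[305. 177.] [536.   21.1] [10.8 11.3] 37.2 tool [ 27.8  22.7 -38.3]
[206. 177.] [528.2 -23.5] [11.6 10.5] 33.0 tool [ 27.7 -22.5 -38.3]
thread px [210.2 165.3]
thread px [298.8 164.9]
```

View pics/fin_ab.png

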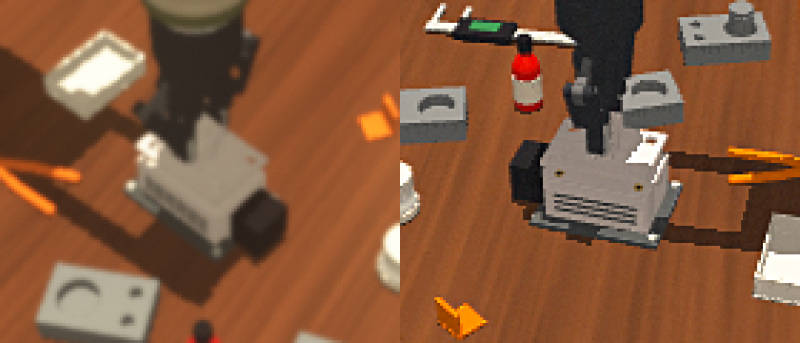

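View pics/fin_w.png

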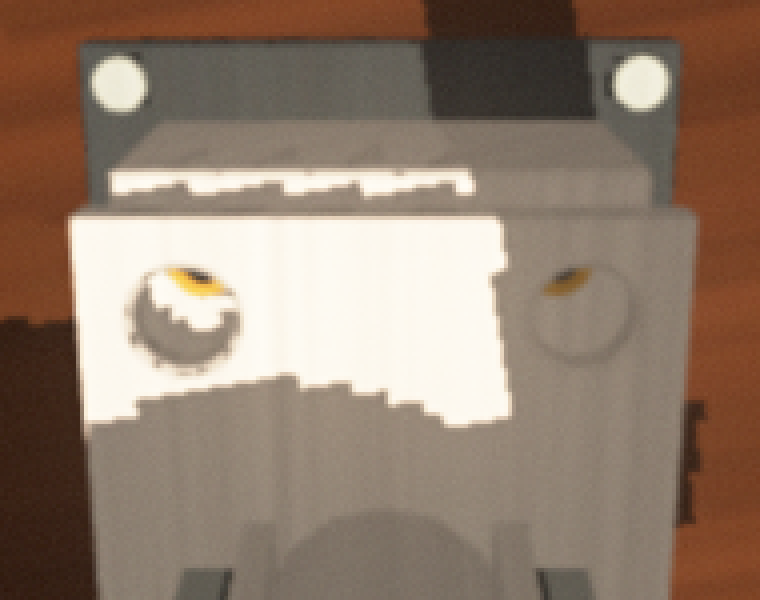

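The wrist crop shows the brass threads through both front holes, at (197,277) and (568,280). They sit where the camera's tilt puts threads centred under the holes (predicted (200,260) and (555,260)). The side crop shows the cap upright in the holder at (740,17). Height is about 16 mm, so I'll lower 0.8 mm and settle.

carry_out(commands=[0.0008, 0, 0, 0, 0, 0, 1, 0.0008, 0, 0, 0, 0, 0, 1, 0.0008, 0, 0, 0, 0, 0, 1, 0.0008, 0, 0, 0, 0, 0, 1, 0.0008, 0, 0, 0, 0, 0, 1])

```text
time: 18.42
tool_pos: [569.9, -7.9, 98.9]
tcp_rot: [171.2, 89.6, 161.3]
ft_force: [-0.6, -0.1, -2.0]
finger_gap: 32.3
```

```bash
python3 held.py
python3 - <<'E'
from h import *
s=sense();print(s['qd'].round(2),s['time'])
a=np.load('w5.npz');E=a['E'];W=cloud(dict(mtx=a['K'],extrinsics=E),a['d'])
X=W[150:235,175:335].reshape(-1,3);X=X[abs(X[:,2]-72)<3.5]
n=np.linalg.lstsq(np.c_[X[:,:2]-X[:,:2].mean(0),np.ones(len(X))],X[:,2],rcond=None)[0]
print('tilt',np.degrees(n[:2]),n[2])
E
```

```text
[569.88279086  -7.86912291  98.93427681] [171.19804815  89.59289415 161.29756598] [-0.5591698  -0.05198926 -2.02566162] 32.25148907414309
plate top z 71.47907718181406 tilt deg x,y [ 0.62427865 -0.25929161]
[255. 204.] [547.7  -3.9] [70.  55.6] 80.1 tool [ 27.6   0.1 -22.3]
[304. 177.] [535.7  21. ] [10.5 11.3] 35.7 tool [ 27.8  22.5 -38.4]
[206. 177.] [528.1 -23.4] [11.6 10.5] 33.0 tool [ 27.7 -22.5 -38.3]
[-0.01  0.04  0.01 -0.07 -0.02  0.05] 18.475
tilt [ 0.02943633 -0.16983307] 71.48514065565985
```

All good: the underside is about 15 mm above the face, the plate is level to about 0.2°, and the holes are within 1 mm. Handing in.

```bash
python3 -c "
from h import *
print(order.hand_in())"
```

```text
the job is handed in; nothing more can be done
None
```

I lifted the cap off the shaft, set it upright in the large socket of the rightmost holder and let go. I then picked up the bearing plate by its hub and handed in at about 18.5 s, still holding it over the drive.

**Cap:** after release its top measured z 52.4 mm, which fits resting on the socket floor. Its centre was within 1 mm of the socket centre, and it still stood there in the last side view.

**Plate:**
- **Height and level:** its underside was about 15 mm above the drive's top face. The tilt was about 0.2° from the flat-area fit. A rougher fit that included the plate's edges read 0.6°, but that fit also read high on an earlier view.
- **Alignment:** the two front holes measured within about 1 mm of the threads, and brass was visible through both. The wrist camera looks in at an angle, so the threads showed only in part.
- **Motion and contact:** joint speeds were near zero, and the wrist force was only about the plate's weight, so there was no sign of contact.

**Not checked directly:** the gripper hid the two rear holes. Their position follows from the measured plate heading and the four threads measured earlier.

**Disagreement:** the scene and side cameras put the drive up to about 7 mm off the wrist camera's reading, so I used the wrist camera for the drive, cap, socket and plate.

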